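Refit the drive cover's push rivet on a dough sheeter

ROBOT

A 6-joint arm with a two-finger parallel gripper is mounted at the origin on the work surface. World frame = base frame: x ahead of the robot, y to its left, z up, the work surface at z = 0. Lengths are in m, angles in degrees, forces in N, time in s.
With the tool pointing down it reaches from about 0.3 to 0.775 m from the base axis. Payload 14.6 kg.
Tool frame: the origin (TCP) lies between the finger pads; the fingertips stand manip.tips_ahead ahead of it and the grasp point (between the pads) lies 6 mm ahead of it (manip.tips_ahead is the distance from the TCP to the fingertips, in m); y points along the fingers, x is the direction in which the jaws open and shut, and the axes are right-handed (so a half turn about y gives the same grasp; the last joint's range is limited). The gripper opens to 85 mm and grips with 20 to 120 N. Pads are 22 mm wide; open, the fingers measure 114 mm over their backs; the gripper's body (76 mm by 85 mm) begins 54 mm behind the grasp point. The pads swing forward as they close: fully open they stand 13 mm farther back than shut.
Start: joints at [-80.592, 17.183, 87.147, -0, 75.671, -3.816], TCP at [0.126, -0.535, 0.256] pointing down, gripper open.
Joint ranges: [-173.82, 173.82], [-45.26, 126.66], [13.44, 144.39], [-59.66, 239.66], [0, 175.72], [-146.38, 146.38]. Speed limits (degrees/s): [127.2, 127.2, 147.25, 180, 180, 180].

INTERFACE

Orientations are given as a 3x3 rotation matrix whose columns are the frame's x, y, z axes.
In Python, from cell import manip gives the robot as it stands.
- The arm moves only by the shell command python3 -m crank 'ROWS' [FORCE]. ROWS is a JSON object of lists of equal length, an entry for each row: "delta_pos": the shift along the tool's x, y, z in cm, a list of three; "angular": the turn, a rotation vector about the tool's x, y, z in degrees, a list of three; "grip": the opening in per cent of the stroke, from 0 (shut) to 100 (fully open). A call has 1 to 8 rows; each row is the pose to reach, as a shift and turn from the pose commanded when the call began, along the tool's axes at that moment; what a row does not reach only later rows make up. A row lasts 1/12 s, in which the tool goes at most 41.7 mm and 7.16 degrees, less where a joint would pass 70% of its speed; a pose out of reach is approached as far as the arm can. A call with a gripper value outside its range is refused whole. The fingers move at their own pace and stop on an object; FORCE is the grip in N (left out, the last holds). Time passes only in rows, so rows that repeat a pose let the fingers close. It gives the time, the measured TCP pose, the force and the opening at its end, in the units of the state.
- manip.observe(): the state, without advancing time (a new reading comes with each control period).
- manip.camera(name): name is "scene" or "top"; returns a dict with "color" (480x640x3 uint8, red, green, blue), "range_z" (480x640 float32, m along the optical axis (not along the pixel's ray), 0 where there is no reading), "mtx" (3x3 intrinsics, pixels), "dist" ([k1, k2, p1, p2, k3] as OpenCV has them; the pictures are not rectified), "cam_to_world" (4x4, takes a point from camera to world coordinates). Camera axes: x right, y down, z forward; pixel columns grow to the right and rows downward; lengths in m; the calibration is good to about 2 mm. A picture is of the moment at which its call begins.
- manip.finish_job(): hands the job in, once; it reports no verdict.
Trained networks look in the newest picture that a camera, given by its name, has taken for a name from the list of things; names that differ only in an ending like _2 or _b are one class to them, and where a whole thing is asked for, a point or a joint stands for the part that bears it (a point fixed in the world has none). Each returns a list of dicts, best first, with "score" (0 to 1); they miss things now and then, are a little off and sometimes report something else, mostly with a low value. They report only what shows in the picture. A call takes as long as a camera call.
- manip.silhouettes(camera, target): "pixels" (480x640 bool, what is visible of it) and "box" ([left, top, right, bottom] in pixels, round what is visible of it).
The state is a dict: "clock": time; "joints": joint angles; "joint_velocities": joint speeds; "tau": joint torques, N m; "position": TCP position; "ee_rot": TCP orientation; "wrist_force": force on the tool from outside, world axes, zero at the start; "moment": the same for the moment, N m; "opening": finger opening in m.
Only numpy, scipy, OpenCV 4.12 (cv2) and the standard library are available. Lean on these libraries where they do the work, as an engineer would, in place of code of your own. Each camera call takes 0.05 s, during which the arm holds its last target. There are 200 camera calls.

TASK

The orange drive cover of the dough sheeter is missing its push rivet. Take the black rivet with the yellow pin from the white rack, seat it in the hole at the free end of the cover with its pin still standing up, then push the pin in flush so that its legs spread and hold the cover down on its seal. Push only as hard as it needs, or the cover cracks, leave the blue rivet and the other things on the bench alone, and let go at the end.

Things in the scene. Friction and masses are not known exactly. Their poses are not given: they have to be found in the camera images.
- sheeter: Compact bench dough sheeter, fixed. Origin: underside, under the centre of its drive housing, the white box (110 mm along its x, 222 mm along y, 145 mm high) on the robot's side, with the orange cover on top. Rollers, finger guard (170 mm high) and far housing follow along its +x; feed boards (107 mm high) stand out to its +y and -y.
- cover_hole (a point): Centre of the mouth of the rivet hole, on the upper face of the orange drive cover (114 x 226 mm, 4 mm thin ABS, cracks under more than 25 N), 31 mm from its free +y end; z up out of the cover. The hole is 12.5 mm wide in the cover, 13 mm in the 3 mm steel plate below; over 30 mm of free depth. The cover is hooked at its -y end, 195 mm away, and its foam seal holds the hole up.
- rack: White plastic block, fixed, 44 mm (x) by 130 mm (y), 34 mm high, origin at its underside's centre, with three upright holes 13.5 mm wide at y = -45, 0 and +45 mm. The two outer ones hold rivets, flanges lying on the block's top.
- rivet_grip (a point): Black push rivet to be fitted: half-way up its standing yellow pin, on its axis, 7.5 mm above the flange's underside; z up. The round pin, 9.6 mm thick, stands 9 mm out of the round flange (24 mm wide, 3 mm thick) and slides only under some 13 N, so the rivet can be carried by it. Under the flange: a shank 10 mm thick, 24 mm long, the last 12 mm tapered to a blunt point.
- rivet_seat (a point): Centre of the underside of the same rivet's flange; it lies on the rim of the cover's hole when the rivet is seated. Pressed at the hole, the cover sinks 3 to 11 mm (some 0.7 N per mm, 10 N at most) before it meets its stops and is home. How far differs from machine to machine and cannot be seen: it must be felt. Pushing the rivet's pin presses the cover home first, then the pin goes in.
- pin_top (a point): Centre of the yellow pin's top face: 12 mm above rivet_seat with the pin up, 3 mm above it when flush with the flange, where the push meets the flange and turns hard. The pin slides at some 13 to 15 N and drives out four legs 10 mm under the flange, from 10 to 17 mm over all, which catch under the steel plate and keep the cover down. A rivet with spread legs goes into no hole.
- spare_rivet: All-blue rivet of another size in the other outer hole of the rack: not wanted. Origin at the centre of its flange's underside, 24 mm flange, 7 mm pin standing 4 mm out of it.
- shaker: Aluminium flour shaker, 72 mm wide, 116 mm high, origin at its underside. Bystander.
- cutter: Steel ring cutter, 68 mm wide, 45 mm high, origin at its underside. Bystander.

How it is judged:
By the outcome, as a careful person would: the job done as asked, in the order asked, and still so for the second after the job is handed in, with the robot touching nothing.
It also fails if it takes over 61 s, if anything falls off the work surface, if the arm or the gripper's body presses on something with over 40 N, if the wrist force passes 120 N, or if a joint passes its speed limit or range.

## Working session

There is one attempt and no reset: what is moved stays moved. The work goes in short steps, Python scripts to look and compute and a shell command to move; the robot and the scene stay as the last step left them, time stands still between calls to the robot, and variables do not carry over. Pictures are saved under pics/ and viewed, about 8 in all and at most 12, crops included, and the job is handed in when it is done.

```bash
ls; mkdir -p pics; cat > h.py <<'E'
import numpy as np, cv2
from cell import manip
def px2w(c,uv,z=None):
    """pixel -> ray (origin, dir world)"""
    p=cv2.undistortPoints(np.array(uv,float).reshape(-1,1,2),c["mtx"],c["dist"]).reshape(-1,2)
    T=np.array(c["cam_to_world"]); d=np.c_[p,np.ones(len(p))]
    return T[:3,3], d@T[:3,:3].T
def cloud(c,mask):
    v,u=np.nonzero(mask&(c["range_z"]>0)); o,d=px2w(c,np.c_[u,v]); return o+d*c["range_z"][v,u][:,None]
def onz(c,uv,z):
    o,d=px2w(c,uv); return o+d*((z-o[2])/d[:,2])[:,None]
def save(c,n,box=None,s=1):
    im=cv2.cvtColor(c["color"],cv2.COLOR_RGB2BGR)
    if box: l,t,r,b=box; im=im[t:b,l:r]
    cv2.imwrite("pics/"+n,cv2.resize(im,None,fx=s,fy=s,interpolation=cv2.INTER_CUBIC))
E
python3 - <<'E'
from h import *
s=manip.observe(); print({k:np.round(v,3).tolist() for k,v in s.items()}, manip.tips_ahead)
ims=[]
for n in ("scene","top"):
    c=manip.camera(n); np.savez(n+"0.npz",**c); save(c,n+"0.png")
    print(n,np.round(c["cam_to_world"],3).tolist(),np.round(c["mtx"],1).tolist())
    for t in ["sheeter","cover_hole","rack","rivet_grip","spare_rivet","shaker","cutter"]:
        try:
            for r in manip.silhouettes(n,t)[:2]:
                P=cloud(c,r["pixels"]); print(t,round(r["score"],2),np.round(r["box"]).tolist(),r["pixels"].sum(),np.round(np.percentile(P,[2,50,98],axis=0),3).tolist() if len(P) else None)
        except Exception as e: print(t,e)
E
```

```text
pics
{'clock': 0.0, 'joints': [-80.592, 17.216, 87.181, 0.003, 75.672, -3.817], 'joint_velocities': [0.103, 0.037, 0.109, 0.022, 0.005, -0.117], 'tau': [0.001, -54.35, -36.18, -0.0, 0.004, -0.0], 'position': [0.126, -0.535, 0.256], 'ee_rot': [[0.229, -0.0, 0.973], [-0.973, 0.001, 0.229], [-0.001, -1.0, 0.0]], 'wrist_force': [-0.665, -0.75, -0.09], 'moment': [0.089, -0.008, -0.027], 'opening': 0.085} 0.025
scene [[-0.862, 0.357, -0.358, 0.792], [0.506, 0.584, -0.635, 0.545], [-0.018, -0.729, -0.684, 0.709], [0.0, 0.0, 0.0, 1.0]] [[496.7, 0.0, 318.6], [0.0, 496.7, 243.1], [0.0, 0.0, 1.0]]
sheeter 0.62 [11.0, 169.0, 328.0, 480.0] 71003 [[0.545, -0.346, 0.028], [0.767, 0.057, 0.103], [0.966, 0.302, 0.168]]
cover_hole 0.86 [210.0, 196.0, 322.0, 302.0] 6617 [[0.528, -0.122, 0.15], [0.585, 0.006, 0.16], [0.64, 0.094, 0.166]]
rack 0.96 [280.0, 174.0, 329.0, 220.0] 1059 [[0.354, -0.318, 0.002], [0.388, -0.242, 0.032], [0.402, -0.19, 0.036]]
rivet_grip 0.44 [309.0, 194.0, 319.0, 200.0] 62 [[0.365, -0.222, 0.034], [0.376, -0.209, 0.038], [0.385, -0.2, 0.046]]
spare_rivet 0.69 [279.0, 170.0, 329
[... 975 characters left out ...]
re_rivet 0.51 [477.0, 298.0, 488.0, 308.0] 75 [[0.371, -0.309, 0.034], [0.379, -0.3, 0.038], [0.388, -0.292, 0.043]]
spare_rivet 0.43 [162.0, 275.0, 211.0, 311.0] 1422 [[0.378, 0.251, 0.004], [0.407, 0.275, 0.107], [0.44, 0.318, 0.118]]
shaker 0.89 [162.0, 274.0, 211.0, 311.0] 1446 [[0.378, 0.251, 0.003], [0.408, 0.275, 0.107], [0.442, 0.317, 0.118]]
shaker 0.37 [159.0, 0.0, 527.0, 242.0] 50952 [[0.525, -0.369, 0.043], [0.759, -0.027, 0.105], [0.952, 0.31, 0.169]]
cutter 0.63 [314.0, 260.0, 346.0, 300.0] 207 [[0.403, -0.025, -0.001], [0.456, 0.003, 0.036], [0.469, 0.032, 0.049]]
cutter 0.3 [433.0, 301.0, 445.0, 313.0] 106 [[0.364, -0.222, 0.034], [0.373, -0.211, 0.038], [0.382, -0.2, 0.049]]
```

View pics/scene0.png

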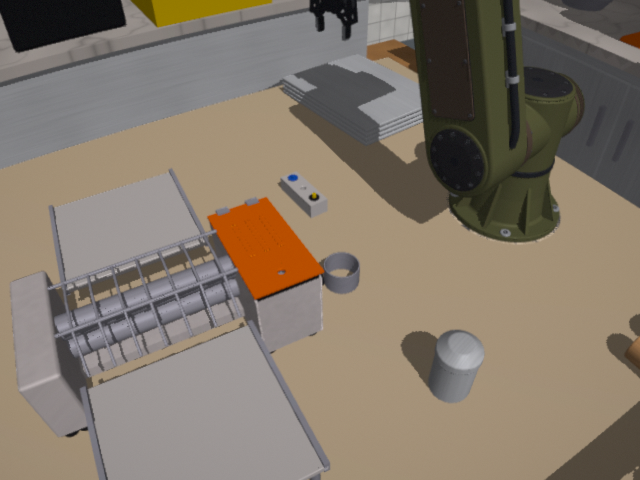

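View pics/top0.png

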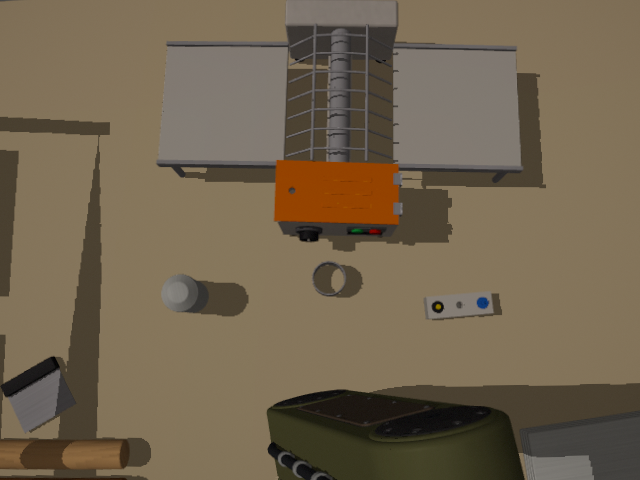

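Scene: rack at about (304,192), with the yellow-pin rivet at (314,197), the blue one at (293,178), and the cover hole at (282,272). Top: rivet (438,307), blue (483,302), hole (292,190). Next I'll triangulate both targets.

```bash
cat > m.py <<'E'
from h import *
from scipy.ndimage import label
def tri(ca,ua,cb,ub):
    o1,d1=px2w(ca,[ua]);o2,d2=px2w(cb,[ub]);d1,d2=d1[0],d2[0]
    t=np.linalg.lstsq(np.c_[d1,-d2],o2-o1,rcond=None)[0]; a,b=o1+t[0]*d1,o2+t[1]*d2
    return (a+b)/2,np.linalg.norm(a-b)
def blob(c,box,f):
    l,t,r,b=box; im=cv2.cvtColor(c["color"],cv2.COLOR_RGB2HSV).astype(int); m=np.zeros(im.shape[:2],bool); m[t:b,l:r]=f(im)[t:b,l:r]
    L,n=label(m); k=1+np.argmax([(L==i).sum() for i in range(1,n+1)]); m=L==k
    v,u=np.nonzero(m); return np.array([u.mean(),v.mean()]),m
yel=lambda h:(h[...,0]>18)&(h[...,0]<36)&(h[...,1]>150)&(h[...,2]>90)
hol=lambda h:~((h[...,0]<18)&(h[...,1]>200)&(h[...,2]>130))
E
python3 - <<'E'
from m import *
S=dict(np.load("scene0.npz"));T=dict(np.load("top0.npz"))
ys,m1=blob(S,(304,188,325,208),yel);yt,m2=blob(T,(428,297,448,317),yel)
print("pin",ys,m1.sum(),yt,m2.sum(),tri(S,ys,T,yt))
for c,m in((S,m1),(T,m2)): print(np.round(np.median(cloud(c,m),0),4))
hs,m1=blob(S,(274,264,290,280),hol);ht,m2=blob(T,(285,183,299,197),hol)
print("hole",hs,m1.sum(),ht,m2.sum(),tri(S,hs,T,ht))
for n,c,uv in(("S",S,hs),("T",T,ht)):
    h=cv2.cvtColor(c["color"],cv2.COLOR_RGB2HSV).astype(int); o=(h[...,0]<14)&(h[...,1]>200)&(h[...,2]>100)
    o=cv2.erode(o.astype(np.uint8),np.ones((5,5)))>0
    v,u=np.nonzero(o); P=cloud(c,o); P=P[(P[:,0]>.5)&(P[:,0]<.66)&(abs(P[:,1])<.15)]
    A=np.c_[P[:,:2],np.ones(len(P))]; w=np.linalg.lstsq(A,P[:,2],rcond=None)[0]
    O,d=px2w(c,[uv]);d=d[0];t=(w@[O[0],O[1],1]-O[2])/(d[2]-w[:2]@d[:2]); print(n,"plane",w,"hole",O+t*d,"rms",np.std(A@w-P[:,2]))
    r=cv2.minAreaRect((P[:,:2]*1000).astype(np.float32)); print(r)
a=cv2.resize(cv2.cvtColor(S["color"],4)[160:300,200:340],None,fx=4,fy=4,interpolation=2)
b=cv2.resize(cv2.cvtColor(T["color"],4)[170:210,270:310],(280,280),interpolation=2); b2=cv2.resize(cv2.cvtColor(T["color"],4)[287:327,420:460],(280,280),interpolation=2)
cv2.imwrite("pics/z1.png",np.hstack([a[:560],np.vstack([b,b2])[:560]])[:, :800])
E
```

```text
pin [313.66666667 195.        ] 18 [437.85714286 306.19047619] 21 (array([ 0.37382872, -0.21147527,  0.04206823]), np.float64(0.0006546072440100108))
[ 0.375  -0.2089  0.0436]
[ 0.3736 -0.2108  0.0456]
hole [281.16129032 272.        ] 31 [291.5 190. ] 46 (array([0.58670569, 0.06514508, 0.16344105]), np.float64(0.0009010559887438883))
S plane [0.00105387 0.05624948 0.15976504] hole [0.58727377 0.06536934 0.16406095] rms 0.0009180841052532503
((584.3734130859375, -14.868988037109375), (218.26852416992188, 106.01770782470703), 87.81623840332031)
T plane [0.00691821 0.04714733 0.15754942] hole [0.58598542 0.0653108  0.16468262] rms 0.0017197161619220923
((614.6593017578125, 11.797721862792969), (56.663063049316406, 171.56077575683594), 11.814811706542969)
```

View pics/z1.png

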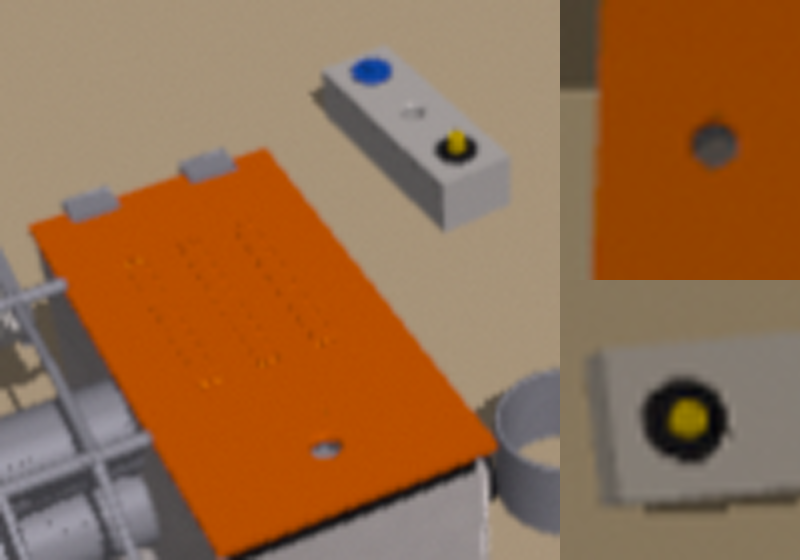

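Pin axis is at about (0.374, -0.211) with its top near z 0.046. The hole is at (0.587, 0.065, 0.164) on a cover tilted about 3° up toward +y. Moving above the rivet now.

```bash
cat > go.py <<'E'
import sys
from h import *
from scipy.spatial.transform import Rotation as R
def go(p,x=(0,-1,0)):
    s=manip.observe(); E=np.array(s["ee_rot"]); y=np.array([0,0,-1.]); x=np.array(x,float)
    G=np.c_[x,y,np.cross(x,y)]
    print("t",round(s["clock"],2),"pos",np.round(s["position"],4),"F",np.round(s["wrist_force"],2),"open",round(s["opening"],4))
    print("delta cm",np.round(E.T@(np.array(p)-s["position"])*100,2),"ang",np.round(R.from_matrix(E.T@G).as_rotvec(degrees=True),2))
if __name__=="__main__": go([float(v) for v in sys.argv[1:4]])
E
python3 go.py .374 -.211 .14
python3 -m crank '{"delta_pos":[[-6.5,2.9,7.9],[-13,5.8,15.8],[-19.5,8.7,23.7],[-25.9,11.6,31.5],[-25.9,11.6,31.5],[-25.9,11.6,31.5],[-25.9,11.6,31.5],[-25.9,11.6,31.5]],"angular":[[0,3.3,0],[0,6.6,0],[0,9.9,0],[0,13.2,0],[0,13.2,0],[0,13.2,0],[0,13.2,0],[0,13.2,0]],"grip":[35,35,35,35,35,35,35,35]}' 25; python3 go.py .374 -.211 .14
```

```text
t 0.8 pos [ 0.1258 -0.5354  0.2563] F [0.03 0.79 0.09] open 0.0853
delta cm [-25.9   11.63  31.58] ang [ 0.   13.23  0.  ]
clock: 1.47
position: [0.3211, -0.2789, 0.1649]
ee_rot: [[0.0, 0.001, 1.0], [-1.0, -0.001, 0.0], [0.001, -1.0, 0.001]]
wrist_force: [1.0, 0.3, 0.4]
opening: 0.0297
t 1.47 pos [ 0.3211 -0.2789  0.1649] F [0.98 0.35 0.41] open 0.0297
delta cm [-6.79  2.49  5.29] ang [-0.04  0.01  0.04]
```

```bash
python3 -m crank '{"delta_pos":[[-3,1,2.5],[-6,2,5],[-6.8,2.5,5.3],[-6.8,2.5,5.3],[-6.8,2.5,5.3],[-6.8,2.5,5.3]],"angular":[[0,0,0],[0,0,0],[0,0,0],[0,0,0],[0,0,0],[0,0,0]],"grip":[35,35,35,35,35,35]}'; python3 go.py .374 -.211 .064
python3 - <<'E'
from h import *
S=manip.camera("scene");T=manip.camera("top")
a=cv2.resize(cv2.cvtColor(S["color"],4)[110:230,260:360],None,fx=4,fy=4,interpolation=2);b=cv2.resize(cv2.cvtColor(T["color"],4)[250:370,380:480],None,fx=4,fy=4,interpolation=2)
cv2.imwrite("pics/z2.png",np.hstack([a,b]))
E
```

```text
clock: 1.97
position: [0.373, -0.2134, 0.1406]
ee_rot: [[-0.0, 0.0, 1.0], [-1.0, -0.001, -0.0], [0.001, -1.0, 0.0]]
wrist_force: [0.3, 0.1, 0.6]
opening: 0.0297
t 1.97 pos [ 0.373  -0.2134  0.1406] F [0.34 0.06 0.58] open 0.0297
delta cm [-0.25  7.66  0.1 ] ang [-0.03 -0.02  0.03]
```

View pics/z2.png

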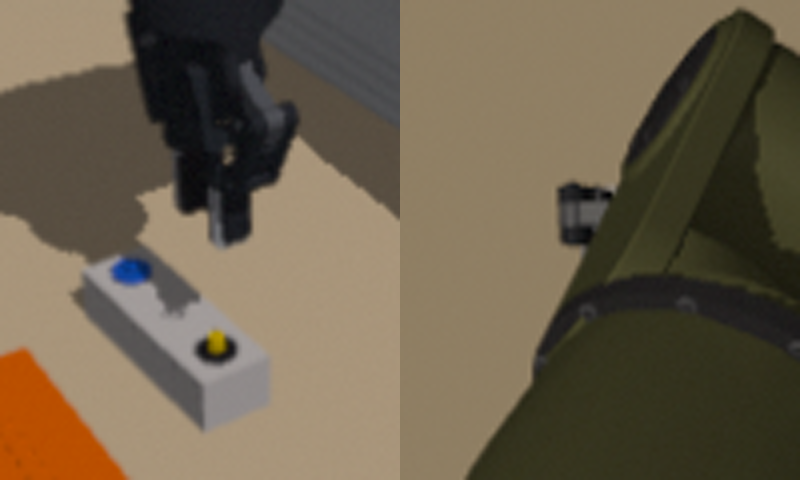

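```bash
python3 -m crank '{"delta_pos":[[-0.25,2.5,0.1],[-0.25,5,0.1],[-0.25,6.5,0.1],[-0.25,7.4,0.1],[-0.25,7.4,0.1],[-0.25,7.4,0.1],[-0.25,7.4,0.1]],"angular":[[0,0,0],[0,0,0],[0,0,0],[0,0,0],[0,0,0],[0,0,0],[0,0,0]],"grip":[35,35,35,35,35,35,35]}'; python3 go.py .374 -.211 .064
python3 - <<'E'
from h import *
S=manip.camera("scene")
save(S,"z3.png",(270,140,360,220),6)
print(manip.tips_ahead)
E
```

```text
clock: 2.65
position: [0.3746, -0.2106, 0.0671]
ee_rot: [[-0.0, 0.001, 1.0], [-1.0, -0.001, -0.0], [0.001, -1.0, 0.001]]
wrist_force: [0.7, 0.6, 0.4]
opening: 0.03
t 2.65 pos [ 0.3746 -0.2106  0.0671] F [0.68 0.61 0.43] open 0.03
delta cm [ 0.04  0.31 -0.07] ang [-0.08 -0.01  0.05]
0.025
```

View pics/z3.png

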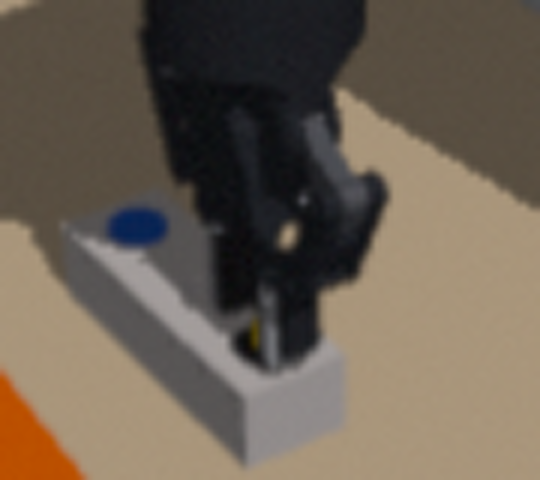

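The pads straddle the pin, at (260,335) in the crop. Going down 3 mm and closing gently, watching the force.

```bash
python3 -m crank '{"delta_pos":[[0,0.3,-0.06],[0,0.3,-0.06],[0,0.3,-0.06],[0,0.3,-0.06],[0,0.3,-0.06],[0,0.3,-0.06],[0,0.3,-0.06],[0,0.3,-0.06]],"angular":[[0,0,0],[0,0,0],[0,0,0],[0,0,0],[0,0,0],[0,0,0],[0,0,0],[0,0,0]],"grip":[25,20,15,10,5,5,5,5]}' 25; python3 go.py .374 -.211 .13
```

```text
clock: 3.37
position: [0.3738, -0.21, 0.0633]
ee_rot: [[0.0, 0.0, 1.0], [-1.0, -0.0, 0.0], [0.0, -1.0, 0.0]]
wrist_force: [-1.2, 1.1, 5.9]
opening: 0.0074
t 3.37 pos [ 0.3738 -0.21    0.0633] F [-1.15  1.07  5.89] open 0.0074
delta cm [ 0.1  -6.67  0.03] ang [-0.01  0.02  0.01]
```

```bash
python3 -m crank '{"delta_pos":[[0,-0.1,0],[0,-0.1,0],[0,-0.1,0]],"angular":[[0,0,0],[0,0,0],[0,0,0]],"grip":[5,5,5]}'; python3 - <<'E'
from h import *
S=manip.camera("scene")
save(S,"z4.png",(280,150,350,220),8)
E
```

```text
clock: 3.62
position: [0.3736, -0.2099, 0.064]
ee_rot: [[0.0, -0.0, 1.0], [-1.0, 0.0, 0.0], [-0.0, -1.0, -0.0]]
wrist_force: [0.2, -0.5, -0.1]
opening: 0.0074
```

View pics/z4.png

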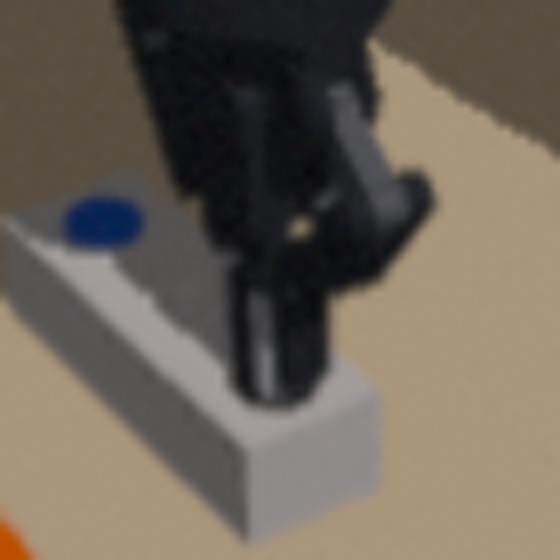

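The opening holds at 7.4 mm (4.3 mm commanded), so something is gripped, with the flange directly under the tips. Lifting straight up.

```bash
python3 -m crank '{"delta_pos":[[0,-1,0],[0,-2,0],[0,-3,0],[0,-5,0],[0,-8,0],[0,-12,0],[0,-14,0],[0,-14,0]],"angular":[[0,0,0],[0,0,0],[0,0,0],[0,0,0],[0,0,0],[0,0,0],[0,0,0],[0,0,0]],"grip":[5,5,5,5,5,5,5,5]}'; python3 go.py .587 .065 .24; python3 - <<'E'
from h import *
S=manip.camera("scene")
save(S,"z5.png",(280,80,380,210),5)
E
```

```text
clock: 4.33
position: [0.3749, -0.2108, 0.2095]
ee_rot: [[0.0, 0.007, 1.0], [-1.0, -0.005, 0.0], [0.005, -1.0, 0.007]]
wrist_force: [0.4, 0.2, -0.0]
opening: 0.0073
t 4.33 pos [ 0.3749 -0.2108  0.2095] F [ 0.36  0.17 -0.02] open 0.0073
delta cm [-27.55  -3.03  21.24] ang [-0.4   0.03  0.27]
```

View pics/z5.png

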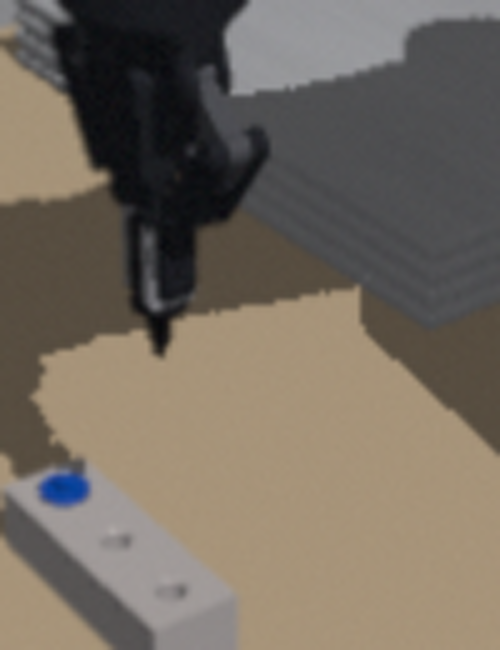

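The rivet is out of the rack and hangs upright from the fingertips (tip at (160,350) in the crop), and the blue one is untouched. Carrying it over the hole.

```bash
python3 -m crank '{"delta_pos":[[-3,-1,2.5],[-6,-2.5,5],[-9.5,-4,7.5],[-13,-4,10],[-16.5,-4,12.7],[-20,-4,15.4],[-23.5,-4,18.1],[-27,-4,20.8]],"angular":[[0,0,0],[0,0,0],[0,0,0],[0,0,0],[0,0,0],[0,0,0],[0,0,0],[0,0,0]],"grip":[5,5,5,5,5,5,5,5]}'; python3 go.py .587 .065 .245
```

```text
clock: 5.05
position: [0.5727, 0.05, 0.2432]
ee_rot: [[0.001, -0.001, 1.0], [-1.0, -0.0, 0.001], [0.0, -1.0, -0.001]]
wrist_force: [0.9, -1.2, -0.3]
opening: 0.0074
t 5.05 pos [0.5727 0.05   0.2432] F [ 0.9  -1.18 -0.34] open 0.0074
delta cm [-1.5  -0.18  1.43] ang [0.09 0.04 0.  ]
```

```bash
python3 -m crank '{"delta_pos":[[-0.6,0.4,0.4],[-0.6,0.4,0.4],[-0.6,0.4,0.4],[-0.6,0.4,0.4],[-0.6,0.4,0.4]],"angular":[[0,0,0],[0,0,0],[0,0,0],[0,0,0],[0,0,0]],"grip":[5,5,5,5,5]}'; python3 go.py .587 .065 .245;  python3 - <<'E'
from h import *
S=manip.camera("scene");T=manip.camera("top");np.savez("S1.npz",**S);np.savez("T1.npz",**T)
a=cv2.resize(cv2.cvtColor(S["color"],4)[190:300,240:320],None,fx=5,fy=5,interpolation=2);b=cv2.resize(cv2.cvtColor(T["color"],4)[140:250,250:330],None,fx=5,fy=5,interpolation=2)
cv2.imwrite("pics/z6.png",np.hstack([a,b]))
E
```

```text
clock: 5.47
position: [0.5757, 0.0528, 0.2404]
ee_rot: [[-0.001, 0.0, 1.0], [-1.0, -0.0, -0.001], [0.0, -1.0, 0.0]]
wrist_force: [-0.3, 0.8, -0.7]
opening: 0.0074
t 5.47 pos [0.5757 0.0528 0.2404] F [-0.26  0.85 -0.72] open 0.0074
delta cm [-1.22 -0.46  1.12] ang [-0.   -0.06  0.  ]
```

View pics/z6.png

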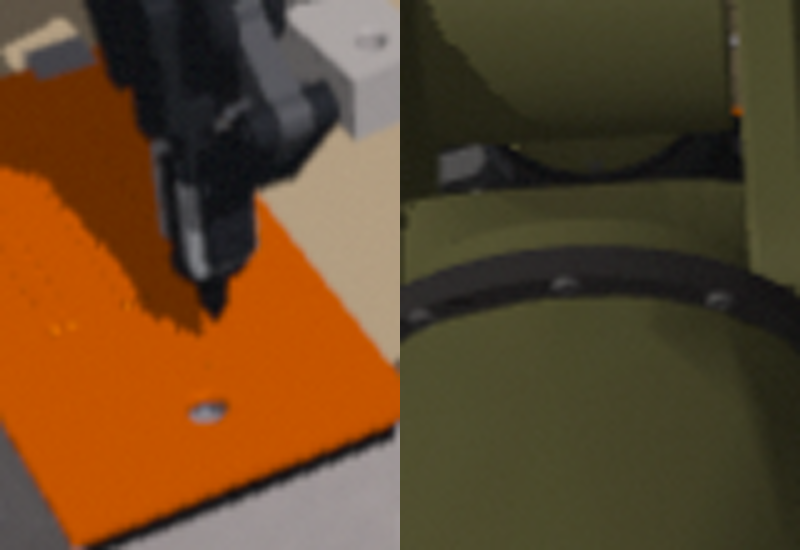

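The scene crop shows the rivet tip at full-image pixel (282.6,254) and the hole at (281,272); the top camera is blocked by the arm. I'll check the tip against its predicted pixel, using the tip as blob to get the offset.

```bash
cat > pr.py <<'E'
from h import *
def proj(c,P):
    T=np.linalg.inv(c["cam_to_world"]); return cv2.projectPoints(np.atleast_2d(P).astype(float),cv2.Rodrigues(T[:3,:3])[0],T[:3,3],c["mtx"],c["dist"])[0].reshape(-1,2)
E
python3 - <<'E'
from pr import *
S=dict(np.load("S1.npz")); p=np.array([.5757,.0528,.2404])
for d in (.0295,.0415,.0535): print(d,proj(S,p-[0,0,d]))
print(proj(S,[[.587,.0652,.1642],[.588,.0652,.1642],[.587,.0662,.1642],[.587,.0652,.1652]]))
h=cv2.cvtColor(S["color"],cv2.COLOR_RGB2HSV)
for v in range(240,258): print(v,' '.join("%3d"%x for x in h[v,272:298,2]), ''.join('o' if s>200 and q>60 else '.' for s,q in zip(h[v,272:298,1],h[v,272:298,2])))
E
```

```text
0.0295 [[282.0230363  241.82147668]]
0.0415 [[282.5715533  247.70957429]]
0.0535 [[283.10908498 253.46805513]]
[[281.26424471 271.79904218]
 [280.67732172 272.04829119]
 [281.56721785 272.209422  ]
 [281.21812708 271.34347035]]
240 105  95  51  23  44  81 121 124  90  43  30  36  36  36  35  33  33  44 100 170 194 196 197 197 198 197 oo.................ooooooo
241 102  88  45  23  37  74 119 125  89  46  30  31  33  33  33  38  37  79 151 189 197 197 196 196 197 197 oo................oooooooo
242 105  93  51  22  27  62 112 125 105  60  33  32  36  42  40  38  54 118 181 196 196 197 196 197 197 197 oo................oooooooo
243 105 102  64  31  23  46  98 121 122  80  45  36  44  47  41  38  86 157 190 196 197 196 197 196 197 195 ooo..............ooooooooo
244 106 103  83  55  31  30  71 109 112  78  47  37  39  30  50  84 145 186 196 198 198 197 198 197 197 197 ooo............ooooooooooo
245 105 104 101  85  64  41  45  75  79  52  28  25  28  55 121 150 184 196 197 198 198 197 197 197 196 197 oooo..........oooooooooooo
246 106 106 106 103  92  76  58  37  29  21  21  21  25  80 17
[... 857 characters left out ...]
ooooooooo..oooooooooooooo
253 143 147 122 108 105 106 105 113 153 148  93  89 157 190 197 197 198 196 197 197 197 197 197 197 197 197 oooooooooooooooooooooooooo
254 184 188 160 121 110 107 105 112 149 180 152 152 186 195 196 197 196 197 197 196 197 196 197 197 197 197 oooooooooooooooooooooooooo
255 196 198 190 141 142 122 112 114 157 189 192 193 195 197 196 198 197 197 196 199 197 197 197 196 197 197 oooooooooooooooooooooooooo
256 196 197 194 167 181 162 150 126 154 187 198 197 197 196 197 197 196 198 196 198 197 197 196 197 197 197 oooooooooooooooooooooooooo
257 196 197 197 194 196 193 189 167 185 195 197 196 197 197 196 197 197 196 197 196 197 197 197 197 197 197 oooooooooooooooooooooooooo
```

The prediction agrees with the picture to within 0.6 px (about 1 mm), so I aim for (0.5866, 0.066), then descend in stages.

```bash
python3 -m crank '{"delta_pos":[[-0.6,0,0.5],[-1.32,0,1.09],[-1.32,0,1.09],[-1.32,0.6,1.09],[-1.32,1.2,1.09],[-1.32,1.8,1.09],[-1.32,1.8,1.09],[-1.32,1.8,1.09]],"angular":[[0,0,0],[0,0,0],[0,0,0],[0,0,0],[0,0,0],[0,0,0],[0,0,0],[0,0,0]],"grip":[5,5,5,5,5,5,5,5]}'; python3 go.py .5866 .066 .194;  python3 - <<'E'
from pr import *
S=manip.camera("scene"); h=cv2.cvtColor(S["color"],cv2.COLOR_RGB2HSV)
p=np.array(manip.observe()["position"]); print(proj(S,[p-[0,0,.0415],p-[0,0,.0535]]))
for v in range(256,277): print(v,' '.join("%3d"%x for x in h[v,270:294,2]), ''.join('o' if s>200 and q>60 else '.' for s,q in zip(h[v,270:294,1],h[v,270:294,2])))
E
```

```text
clock: 6.23
position: [0.5869, 0.067, 0.2216]
ee_rot: [[0.0, -0.001, 1.0], [-1.0, -0.0, 0.0], [0.0, -1.0, -0.001]]
wrist_force: [0.5, 0.2, -0.9]
opening: 0.0075
t 6.23 pos [0.5869 0.067  0.2216] F [ 0.48  0.16 -0.91] open 0.0075
delta cm [ 0.1   2.76 -0.03] ang [0.06 0.02 0.  ]
[[281.0451049  265.02898422]
 [281.6028721  270.5972611 ]]
256 107 103  77  38  27  72 110 124 112  63  33  36  36  37  37  37  31  33  33  73 166 196 198 200 oo..................oooo
257 107 104  81  41  29  71 106 126 122  69  28  34  35  34  38  36  35  33  36  85 172 196 200 200 ooo.................oooo
258 106 104  76  34  26  67 100 125 126  72  32  35  37  36  35  37  40  37  75 136 187 198 199 199 ooo................ooooo
259 108 105  75  38  24  56  96 125 125  84  42  34  34  34  35  42  52  60 121 181 197 199 199 200 ooo................ooooo
260 107 105  75  39  21  42  90 124 128 105  55  36  33  40  51  59  59  88 160 193 200 199 199 199 ooo...............oooooo
261 107 105  88  57  28  27  76 118 128 122  72  54  54  46  58  59  70 134 185 198 199 199 199 200 ooo..............ooooooo
262 108 108 
[... 1162 characters left out ...]
95  75  84 100 143 188 199 199 200 199 200 198 201 ooooooooo......ooooooooo
272 200 199 198 199 201 199 197 171 123  91 113 131 116 106 116 163 192 199 200 199 199 199 199 200 oooooooo.......ooooooooo
273 199 200 199 199 200 199 197 181 149 125 125 141 147 143 162 189 197 200 200 199 200 200 200 200 oooooooo.......ooooooooo
274 200 199 200 199 199 200 199 197 189 175 173 175 178 173 190 198 199 200 199 200 200 200 200 198 ooooooooo.....oooooooooo
275 199 200 199 199 200 200 199 199 199 197 196 197 198 197 200 199 200 198 199 199 199 199 199 200 oooooooooooooooooooooooo
276 199 200 200 200 199 200 199 199 199 199 200 199 199 199 199 199 199 198 199 200 199 200 200 199 oooooooooooooooooooooooo
```

The tip now sits at (281.3,270), within about 0.5 px of where it should be over the hole centre. Lowering.

```bash
Z='[0,0,0]'; python3 -m crank '{"delta_pos":[[0,0.3,0],[0,0.6,0],[0,0.8,0],[0,1.0,0],[0,1.2,0],[0,1.4,0],[0,1.4,0]],"angular":[[0,0,0],[0,0,0],[0,0,0],[0,0,0],[0,0,0],[0,0,0],[0,0,0]],"grip":[5,5,5,5,5,5,5]}'; python3 go.py .5866 .066 .194
```

```text
clock: 6.87
position: [0.587, 0.067, 0.2078]
ee_rot: [[0.0, -0.0, 1.0], [-1.0, -0.0, 0.0], [0.0, -1.0, -0.0]]
wrist_force: [-0.0, -2.6, 0.3]
opening: 0.0076
t 6.87 pos [0.587  0.067  0.2078] F [-0.   -2.61  0.28] open 0.0076
delta cm [ 0.1   1.38 -0.04] ang [0.02 0.02 0.02]
```

It is 10 mm in, with a small side force of -2.6 N in y, so I ease 1 mm toward -y and go on.

```bash
python3 -m crank '{"delta_pos":[[0.1,0,0],[0.1,0.2,0],[0.1,0.4,0],[0.1,0.6,0],[0.1,0.8,0],[0.1,0.9,0],[0.1,0.9,0]],"angular":[[0,0,0],[0,0,0],[0,0,0],[0,0,0],[0,0,0],[0,0,0],[0,0,0]],"grip":[5,5,5,5,5,5,5]}'; python3 go.py .5866 .066 .194
```

```text
clock: 7.45
position: [0.587, 0.0661, 0.1988]
ee_rot: [[0.0, -0.0, 1.0], [-1.0, -0.0, 0.0], [0.0, -1.0, -0.0]]
wrist_force: [0.0, -0.2, -0.6]
opening: 0.0076
t 7.45 pos [0.587  0.0661 0.1988] F [ 0.01 -0.2  -0.64] open 0.0076
delta cm [ 0.01  0.48 -0.04] ang [0.03 0.02 0.  ]
```

```bash
python3 -m crank '{"delta_pos":[[0,0.2,0],[0,0.35,0],[0,0.35,0],[0,0.35,0]],"angular":[[0,0,0],[0,0,0],[0,0,0],[0,0,0]],"grip":[5,5,5,5]}'|grep -E "pos|force";for i in 1; do :; done
python3 -m crank '{"delta_pos":[[0,0.1,0],[0,0.1,0],[0,0.1,0]],"angular":[[0,0,0],[0,0,0],[0,0,0]],"grip":[5,5,5]}'|grep -E "pos|force"
python3 -m crank '{"delta_pos":[[0,0.1,0],[0,0.1,0],[0,0.1,0]],"angular":[[0,0,0],[0,0,0],[0,0,0]],"grip":[5,5,5]}'|grep -E "pos|force"
```

```text
position: [0.5871, 0.0661, 0.1956]
wrist_force: [-0.6, -1.6, 0.4]
position: [0.5871, 0.0661, 0.1947]
wrist_force: [-0.6, -1.7, 0.7]
position: [0.5871, 0.0661, 0.1936]
wrist_force: [-0.2, -0.5, 1.7]
```

```bash
python3 -m crank '{"delta_pos":[[0,0.1,0],[0,0.1,0],[0,0.1,0]],"angular":[[0,0,0],[0,0,0],[0,0,0]],"grip":[5,5,5]}'|grep -E "pos|force"
python3 -m crank '{"delta_pos":[[0,0.1,0],[0,0.1,0],[0,0.1,0]],"angular":[[0,0,0],[0,0,0],[0,0,0]],"grip":[5,5,5]}'|grep -E "pos|force|op"
```

```text
position: [0.5871, 0.0661, 0.1926]
wrist_force: [-0.8, -1.1, 0.9]
position: [0.5871, 0.0661, 0.1916]
wrist_force: [-1.9, -1.7, 2.7]
opening: 0.0076
```

Upward force grows at about the foam's rate, so the flange rests on the cover. Easing back 2 mm, releasing and rising.

```bash
python3 -m crank '{"delta_pos":[[0,-0.2,0],[0,-0.2,0],[0,-0.2,0],[0,-0.2,0],[0,-0.2,0],[0,-0.2,0],[0,-0.2,0]],"angular":[[0,0,0],[0,0,0],[0,0,0],[0,0,0],[0,0,0],[0,0,0],[0,0,0]],"grip":[5,10,15,20,25,30,30]}'|grep -E "pos|force|op"
python3 -m crank '{"delta_pos":[[0,-0.5,0],[0,-1.5,0],[0,-3,0],[0,-5,0],[0,-5,0],[0,-5,0]],"angular":[[0,0,0],[0,0,0],[0,0,0],[0,0,0],[0,0,0],[0,0,0]],"grip":[30,30,30,30,30,30]}'|grep -E "pos|force|op"
python3 - <<'E'
from h import *
S=manip.camera("scene");np.savez("S2.npz",**S); save(S,"z7.png",(230,190,330,300),5)
E
```

```text
position: [0.5871, 0.0663, 0.1936]
wrist_force: [-0.6, 0.6, -0.3]
opening: 0.0259
position: [0.5875, 0.0662, 0.2455]
wrist_force: [0.2, 0.1, -0.6]
opening: 0.0254
```

View pics/z7.png

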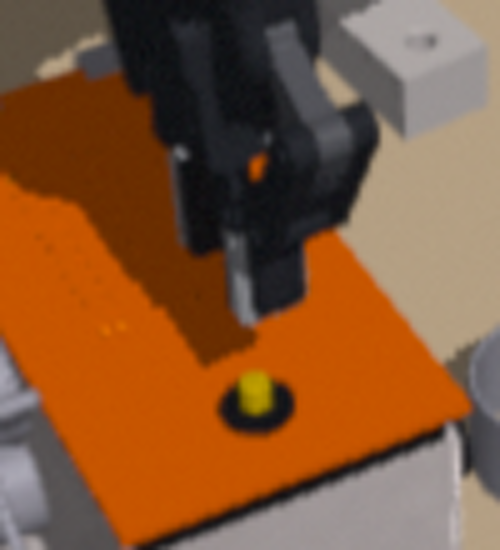

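The rivet sits flat in the hole with its pin up (crop (256,390)) and the gripper is clear. Checking the pin's position while shutting the fingers.

```bash
python3 -m crank '{"delta_pos":[[0,1,0],[0,2,0],[0,2.7,0],[0,2.7,0],[0,2.7,0],[0,2.7,0],[0,2.7,0],[0,2.7,0]],"angular":[[0,0,0],[0,0,0],[0,0,0],[0,0,0],[0,0,0],[0,0,0],[0,0,0],[0,0,0]],"grip":[0,0,0,0,0,0,0,0]}' 40|grep -E "pos|force|op"
python3 - <<'E'
from m import *
from pr import proj
S=dict(np.load("S2.npz")); u,m=blob(S,(270,255,295,285),yel); print(u,m.sum(), onz(S,[u],.1642+.0085), proj(S,[.587,.066,.1727]))
E
```

```text
position: [0.5872, 0.0661, 0.217]
wrist_force: [0.2, -0.8, -0.1]
opening: -0.0
[280.68 267.86] 50 [[0.58720642 0.06497795 0.1727    ]] [[281.11367632 268.22777651]]
```

Pin is within 1 mm of the tool axis. Pressing down, in small typed steps with a force check between them.

```bash
cat > ck.py <<'E'
import sys
from cell import manip
s=manip.observe(); print(round(s["clock"],2),"z",round(s["position"][2],4),"Fz",round(s["wrist_force"][2],2),"Fxy",[round(v,1) for v in s["wrist_force"][:2]])
sys.exit(s["wrist_force"][2]>float(sys.argv[1]))
E
set -e
python3 -m crank '{"delta_pos":[[0,0.4,0],[0,0.8,0],[0,1.1,0],[0,1.3,0],[0,1.3,0],[0,1.3,0]],"angular":[[0,0,0],[0,0,0],[0,0,0],[0,0,0],[0,0,0],[0,0,0]],"grip":[0,0,0,0,0,0]}'>/dev/null; python3 ck.py 9
python3 -m crank '{"delta_pos":[[0,0.1,0],[0,0.2,0],[0,0.2,0]],"angular":[[0,0,0],[0,0,0],[0,0,0]],"grip":[0,0,0]}'>/dev/null; python3 ck.py 9
python3 -m crank '{"delta_pos":[[0,0.1,0],[0,0.2,0],[0,0.2,0]],"angular":[[0,0,0],[0,0,0],[0,0,0]],"grip":[0,0,0]}'>/dev/null; python3 ck.py 9
python3 -m crank '{"delta_pos":[[0,0.1,0],[0,0.2,0],[0,0.2,0]],"angular":[[0,0,0],[0,0,0],[0,0,0]],"grip":[0,0,0]}'>/dev/null; python3 ck.py 9
```

```text
11.08 z 0.2035 Fz -0.5 Fxy [np.float64(0.1), np.float64(-0.5)]False
```

```bash
sed -i 's/sys.exit(\(.*\))$/sys.exit(int(\1))/; s/round(v,1) for/round(float(v),1) for/' ck.py
set -e
python3 -m crank '{"delta_pos":[[0,0.1,0],[0,0.2,0],[0,0.2,0]],"angular":[[0,0,0],[0,0,0],[0,0,0]],"grip":[0,0,0]}'>/dev/null; python3 ck.py 6
python3 -m crank '{"delta_pos":[[0,0.1,0],[0,0.2,0],[0,0.2,0]],"angular":[[0,0,0],[0,0,0],[0,0,0]],"grip":[0,0,0]}'>/dev/null; python3 ck.py 6
python3 -m crank '{"delta_pos":[[0,0.1,0],[0,0.2,0],[0,0.2,0]],"angular":[[0,0,0],[0,0,0],[0,0,0]],"grip":[0,0,0]}'>/dev/null; python3 ck.py 6
python3 -m crank '{"delta_pos":[[0,0.1,0],[0,0.1,0],[0,0.1,0]],"angular":[[0,0,0],[0,0,0],[0,0,0]],"grip":[0,0,0]}'>/dev/null; python3 ck.py 6
python3 -m crank '{"delta_pos":[[0,0.1,0],[0,0.1,0],[0,0.1,0]],"angular":[[0,0,0],[0,0,0],[0,0,0]],"grip":[0,0,0]}'>/dev/null; python3 ck.py 6
python3 -m crank '{"delta_pos":[[0,0.1,0],[0,0.1,0],[0,0.1,0]],"angular":[[0,0,0],[0,0,0],[0,0,0]],"grip":[0,0,0]}'>/dev/null; python3 ck.py 6
```

```text
11.33 z 0.2015 Fz 0.12 Fxy [0.0, 1.0]
11.58 z 0.1996 Fz 1.06 Fxy [-0.1, 1.6]
11.83 z 0.1976 Fz 3.31 Fxy [-0.5, 2.9]
12.08 z 0.1968 Fz 3.48 Fxy [-0.5, 2.8]
12.33 z 0.1957 Fz 4.58 Fxy [0.3, 3.6]
12.58 z 0.1947 Fz 6.1 Fxy [0.5, 3.9]
```

Contact at z≈0.2005. A sideways force in +y builds as the cover levels, so I follow it by 0.6 mm.

```bash
set -e
python3 -m crank '{"delta_pos":[[-0.06,0,0],[-0.06,0.1,0],[-0.06,0.1,0]],"angular":[[0,0,0],[0,0,0],[0,0,0]],"grip":[0,0,0]}'>/dev/null; python3 ck.py 11
python3 -m crank '{"delta_pos":[[0,0.1,0],[0,0.1,0],[0,0.1,0]],"angular":[[0,0,0],[0,0,0],[0,0,0]],"grip":[0,0,0]}'>/dev/null; python3 ck.py 11
python3 -m crank '{"delta_pos":[[0,0.1,0],[0,0.1,0],[0,0.1,0]],"angular":[[0,0,0],[0,0,0],[0,0,0]],"grip":[0,0,0]}'>/dev/null; python3 ck.py 11
python3 -m crank '{"delta_pos":[[0,0.1,0],[0,0.1,0],[0,0.1,0]],"angular":[[0,0,0],[0,0,0],[0,0,0]],"grip":[0,0,0]}'>/dev/null; python3 ck.py 11
```

```text
12.83 z 0.1937 Fz 5.28 Fxy [1.1, 1.0]
13.08 z 0.193 Fz 7.13 Fxy [-0.2, 0.7]
13.33 z 0.1924 Fz 10.59 Fxy [-2.0, 1.5]
13.58 z 0.1915 Fz 11.1 Fxy [-2.3, 1.2]
```

The cover has met its stops near z 0.193 (about 7.5 mm). Now the pin, in 0.5–1 mm steps.

```bash
set -e
python3 -m crank '{"delta_pos":[[0,0.05,0],[0,0.05,0],[0,0.05,0]],"angular":[[0,0,0],[0,0,0],[0,0,0]],"grip":[0,0,0]}'>/dev/null; python3 ck.py 16.5
python3 -m crank '{"delta_pos":[[0,0.05,0],[0,0.05,0],[0,0.05,0]],"angular":[[0,0,0],[0,0,0],[0,0,0]],"grip":[0,0,0]}'>/dev/null; python3 ck.py 16.5
python3 -m crank '{"delta_pos":[[0,0.05,0],[0,0.05,0],[0,0.05,0]],"angular":[[0,0,0],[0,0,0],[0,0,0]],"grip":[0,0,0]}'>/dev/null; python3 ck.py 16.5
python3 -m crank '{"delta_pos":[[0,0.05,0],[0,0.05,0],[0,0.05,0]],"angular":[[0,0,0],[0,0,0],[0,0,0]],"grip":[0,0,0]}'>/dev/null; python3 ck.py 16.5
python3 -m crank '{"delta_pos":[[0,0.05,0],[0,0.05,0],[0,0.05,0]],"angular":[[0,0,0],[0,0,0],[0,0,0]],"grip":[0,0,0]}'>/dev/null; python3 ck.py 16.5
python3 -m crank '{"delta_pos":[[0,0.05,0],[0,0.05,0],[0,0.05,0]],"angular":[[0,0,0],[0,0,0],[0,0,0]],"grip":[0,0,0]}'>/dev/null; python3 ck.py 16.5
```

```text
13.83 z 0.1911 Fz 12.85 Fxy [-2.6, 0.8]
14.08 z 0.1906 Fz 12.46 Fxy [-3.1, 1.3]
14.33 z 0.1901 Fz 12.82 Fxy [-2.8, 1.4]
14.58 z 0.1896 Fz 12.52 Fxy [-2.7, 1.4]
14.83 z 0.1891 Fz 12.64 Fxy [-3.0, 0.9]
15.08 z 0.1886 Fz 11.49 Fxy [-3.0, 1.0]
```

The pin is sliding at about 12.6 N.

```bash
set -e
python3 -m crank '{"delta_pos":[[0,0.05,0],[0,0.1,0],[0,0.1,0]],"angular":[[0,0,0],[0,0,0],[0,0,0]],"grip":[0,0,0]}'>/dev/null; python3 ck.py 16.5
python3 -m crank '{"delta_pos":[[0,0.05,0],[0,0.1,0],[0,0.1,0]],"angular":[[0,0,0],[0,0,0],[0,0,0]],"grip":[0,0,0]}'>/dev/null; python3 ck.py 16.5
python3 -m crank '{"delta_pos":[[0,0.05,0],[0,0.1,0],[0,0.1,0]],"angular":[[0,0,0],[0,0,0],[0,0,0]],"grip":[0,0,0]}'>/dev/null; python3 ck.py 16.5
python3 -m crank '{"delta_pos":[[0,0.04,0],[0,0.04,0],[0,0.04,0]],"angular":[[0,0,0],[0,0,0],[0,0,0]],"grip":[0,0,0]}'>/dev/null; python3 ck.py 16.5
python3 -m crank '{"delta_pos":[[0,0.04,0],[0,0.04,0],[0,0.04,0]],"angular":[[0,0,0],[0,0,0],[0,0,0]],"grip":[0,0,0]}'>/dev/null; python3 ck.py 16.5
python3 -m crank '{"delta_pos":[[0,0.04,0],[0,0.04,0],[0,0.04,0]],"angular":[[0,0,0],[0,0,0],[0,0,0]],"grip":[0,0,0]}'>/dev/null; python3 ck.py 16.5
python3 -m crank '{"delta_pos":[[0,0.04,0],[0,0.04,0],[0,0.04,0]],"angular":[[0,0,0],[0,0,0],[0,0,0]],"grip":[0,0,0]}'>/dev/null; python3 ck.py 16.5
```

```text
15.33 z 0.1876 Fz 12.41 Fxy [-2.3, 1.7]
15.58 z 0.1866 Fz 12.41 Fxy [-2.9, 1.5]
15.83 z 0.1856 Fz 12.32 Fxy [-3.5, 2.2]
16.08 z 0.1852 Fz 11.97 Fxy [-2.6, 2.2]
16.33 z 0.1848 Fz 12.0 Fxy [-3.0, 0.6]
16.58 z 0.1844 Fz 12.14 Fxy [-1.6, 2.6]
16.83 z 0.1842 Fz 12.41 Fxy [-3.2, 2.5]
```

```bash
set -e
python3 -m crank '{"delta_pos":[[0,0.03,0],[0,0.03,0],[0,0.03,0]],"angular":[[0,0,0],[0,0,0],[0,0,0]],"grip":[0,0,0]}'>/dev/null; python3 ck.py 16
python3 -m crank '{"delta_pos":[[0,0.03,0],[0,0.03,0],[0,0.03,0]],"angular":[[0,0,0],[0,0,0],[0,0,0]],"grip":[0,0,0]}'>/dev/null; python3 ck.py 16
python3 -m crank '{"delta_pos":[[0,0.03,0],[0,0.03,0],[0,0.03,0]],"angular":[[0,0,0],[0,0,0],[0,0,0]],"grip":[0,0,0]}'>/dev/null; python3 ck.py 16
python3 -m crank '{"delta_pos":[[0,0.03,0],[0,0.03,0],[0,0.03,0]],"angular":[[0,0,0],[0,0,0],[0,0,0]],"grip":[0,0,0]}'>/dev/null; python3 ck.py 16
python3 -m crank '{"delta_pos":[[0,0.03,0],[0,0.03,0],[0,0.03,0]],"angular":[[0,0,0],[0,0,0],[0,0,0]],"grip":[0,0,0]}'>/dev/null; python3 ck.py 16
python3 -m crank '{"delta_pos":[[0,0.03,0],[0,0.03,0],[0,0.03,0]],"angular":[[0,0,0],[0,0,0],[0,0,0]],"grip":[0,0,0]}'>/dev/null; python3 ck.py 16
```

```text
17.08 z 0.1841 Fz 16.58 Fxy [-4.6, 1.8]
```

Force has turned from 12 to 16.6 N with z stalled, so the pin is flush. One very small confirming step, still well below 25 N.

```bash
python3 -m crank '{"delta_pos":[[0,0.01,0],[0,0.01,0],[0,0.01,0]],"angular":[[0,0,0],[0,0,0],[0,0,0]],"grip":[0,0,0]}'>/dev/null; python3 ck.py 16
python3 -m crank '{"delta_pos":[[0,0.01,0],[0,0.01,0],[0,0.01,0]],"angular":[[0,0,0],[0,0,0],[0,0,0]],"grip":[0,0,0]}'>/dev/null; python3 ck.py 16
```

```text
17.33 z 0.1841 Fz 16.55 Fxy [-4.5, 1.8]
17.58 z 0.1841 Fz 16.88 Fxy [-5.0, 1.8]
```

```bash
python3 -m crank '{"delta_pos":[[0,0.015,0],[0,0.015,0],[0,0.015,0]],"angular":[[0,0,0],[0,0,0],[0,0,0]],"grip":[0,0,0]}'>/dev/null; python3 ck.py 16
python3 -m crank '{"delta_pos":[[0,-0.5,0],[0,-1.5,0],[0,-4,0],[0,-8,0],[0,-10,0],[0,-10,0],[0,-10,0]],"angular":[[0,0,0],[0,0,0],[0,0,0],[0,0,0],[0,0,0],[0,0,0],[0,0,0]],"grip":[0,0,0,0,0,0,0]}'|grep -E "pos|force"
python3 -m crank '{"delta_pos":[[3,0,-3],[6,0,-6],[9,0,-9],[12,0,-12],[15,0,-15],[18,0,-18],[18,0,-18],[18,0,-18]],"angular":[[0,0,0],[0,0,0],[0,0,0],[0,0,0],[0,0,0],[0,0,0],[0,0,0],[0,0,0]],"grip":[30,30,30,30,30,30,30,30]}'|grep -E "pos|force"
python3 - <<'E'
from m import *
S=manip.camera("scene");T=manip.camera("top")
for n,c in(("S",S),("T",T)):
    h=cv2.cvtColor(c["color"],cv2.COLOR_RGB2HSV).astype(int); o=(h[...,0]<14)&(h[...,1]>200)&(h[...,2]>100)
    o=cv2.erode(o.astype(np.uint8),np.ones((5,5)))>0; P=cloud(c,o); P=P[(P[:,0]>.5)&(P[:,0]<.66)&(abs(P[:,1])<.15)]
    if len(P)>300:
        A=np.c_[P[:,:2],np.ones(len(P))]; w=np.linalg.lstsq(A,P[:,2],rcond=None)[0]; print(n,"plane",w,"z hole",w@[.587,.065,1])
a=cv2.resize(cv2.cvtColor(S["color"],4)[200:320,200:300],None,fx=4,fy=4,interpolation=2);b=cv2.resize(cv2.cvtColor(T["color"],4)[150:270,260:360],None,fx=4,fy=4,interpolation=2)
cv2.imwrite("pics/z8.png",np.hstack([a,b]))
E
```

```text
17.83 z 0.1841 Fz 18.07 Fxy [-5.4, 1.8]
position: [0.5872, 0.0665, 0.2832]
wrist_force: [0.4, -0.3, -0.8]
position: [0.4058, -0.1145, 0.2816]
wrist_force: [0.5, 0.6, 1.0]
S plane [9.05891080e-05 2.06321967e-02 1.55594947e-01] z hole 0.15698921518525438Traceback (most recent call last):
  File "<stdin>", line 5, in <module>
  File "h.py", line 9, in cloud
    v,u=np.nonzero(mask&(c["range_z"]>0)); o,d=px2w(c,np.c_[u,v]); return o+d*c["range_z"][v,u][:,None]
                                               ~~~~^^^^^^^^^^^^^^
  File "h.py", line 5, in px2w
    p=cv2.undistortPoints(np.array(uv,float).reshape(-1,1,2),c["mtx"],c["dist"]).reshape(-1,2)
      ~~~~~~~~~~~~~~~~~~~^^^^^^^^^^^^^^^^^^^^^^^^^^^^^^^^^^^^^^^^^^^^^^^^^^^^^^^
cv2.error: OpenCV(4.12.0) /io/opencv/modules/calib3d/src/undistort.dispatch.cpp:347: error: (-215:Assertion failed) CV_IS_MAT(_src) && CV_IS_MAT(_dst) && (_src->rows == 1 || _src->cols == 1) && (_dst->rows == 1 || _dst->cols == 1) && _src->cols + _src->rows - 1 == _dst->rows + _dst->cols - 1 && (CV_MAT_TYPE(_src->type) == CV_32FC2 || CV_MAT_TYPE(_src->type) == CV_64FC2) && (CV_MAT_TYPE(_dst->type) == CV_32FC2 || CV_MAT_TYPE(_dst->type) == CV_64FC2) in function 'cvUndistortPointsInternal'
```

The cover stays down: its surface at the hole went from 0.164 to 0.157 m. One last look.

```bash
python3 - <<'E'
from m import *
S=manip.camera("scene");save(S,"z9.png",(200,150,340,310),3.7)
for i in range(1): print(onz(S,[blob(S,(270,260,295,295),yel)[0]],.160), blob(S,(270,260,295,295),yel)[1].sum())
E
```

```text
[[0.5871918 0.0645295 0.16     ]] 21
```

View pics/z9.png

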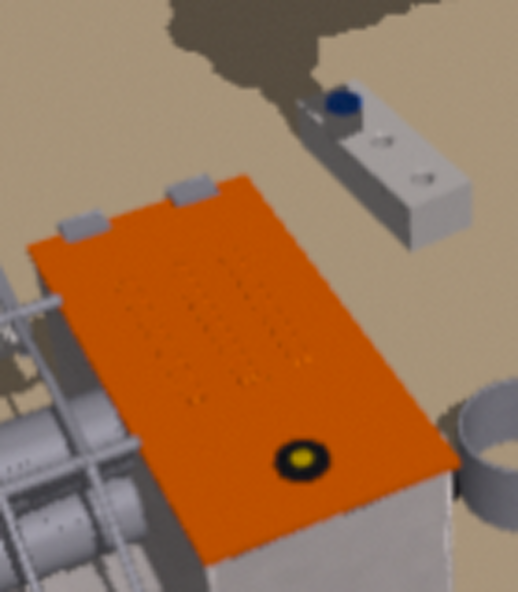

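The yellow pin is flush in the black flange at (302,458) in the crop. The gap under the cover's free end has closed, and the blue rivet and cutter are undisturbed. Handing in.

```bash
python3 -c "
from cell import manip
print(manip.finish_job())"
```

```text
the job is handed in; nothing more can be done
None
```

The rivet is fitted and the cover is held down. I carried it from the rack by its pin and seated it in the cover hole with the pin still up, which a picture confirmed. With the fingers shut I then pressed the pin in flush.

- **Push forces:** the cover came home after about 7.5 mm. The pin then slid at about 12.5 N, slightly under the stated 13 to 15 N. At about 9 mm it stopped moving as the force rose, and I stopped at 18 N, below the 25 N that would crack the cover.
- **Cover:** with the arm withdrawn, the scene camera put its surface at the hole at 157 mm, down from 164 mm, with the gap at its free end closed. It still measured a slope of about 1°, down from about 3°.
- **Bench and arm:** the last picture shows the pin flush and the blue rivet and cutter as they were. I did not look at the shaker again, but the arm never went near it. The gripper is clear of everything, and the last moves ended at about 19 s.
- **Checks that failed or disagreed:** the top camera could not check the cover at the end because the arm blocked its view. The gripper read 7.4 mm while holding the 9.6 mm pin, but the rivet did not slip.

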